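# Snap the sandalwood scent bar into the stand's sprung hook

### The arm

A 6-joint arm with a two-finger parallel gripper is mounted at the origin on the work surface. World frame = base frame: x ahead of the robot, y to its left, z up, the work surface at z = 0. Lengths are in m, angles in rad, forces in N, time in s.
With the tool pointing down it reaches from about 0.3 to 0.85 m from the base axis. Payload 5.4 kg.
Tool frame: the origin (TCP) lies midway between the tips of the shut fingers; the grasp point (between the pads) lies 19 mm behind it; z points along the fingers, y is the line along which they close (so a half turn about z gives the same grasp; the last joint's range is limited). The gripper opens to 85 mm and grips with 20 to 120 N. Pads are 22 mm wide; open, the fingers measure 114 mm over their backs; the gripper's body (76 mm by 85 mm) begins 54 mm behind the grasp point. The pads swing forward as they close: fully open they stand 13 mm farther back than shut.
Start: joints at [-1.332, 0.158, 1.597, -0, 1.386, -0.21], TCP at [0.249, -0.518, 0.231] pointing down, gripper open.
Joint ranges: [-2.91, 2.91], [-0.94, 2.29], [0.18, 2.7], [-1.29, 4.43], [0.17, 2.64], [-3, 3]. Speed limits (rad/s): [2.57, 2.57, 3.14, 3.14, 3.14, 3.14].

### API

Orientations are given as a rotation vector (axis times angle).
In Python, from cell import arm, vision, probe_bus gives the robot as it stands (arm), with the cameras (vision) and the readings (probe_bus).
- The arm moves only by the shell command python3 jog.py 'ROWS'. ROWS is a JSON list of rows, 1 to 12 of them, each written [[dx, dy, dz], turn, opening]: dx, dy, dz in parts of the range, where 1.0 means 0.8 m, then a turn about the tool's z in fractions of the full range, 1 being pi rad, then the opening from 0.0 (shut) to 1.0 (fully open); each row is the pose to reach, as a shift and turn from the pose commanded when the command began, along the tool's axes at that moment; what a row does not reach only later rows make up. A row lasts 1/10 s, in which the tool goes at most 0.05 m and 0.15 rad, less where a joint would pass 70% of its speed; a pose out of reach is approached as far as the arm can. The fingers move at their own pace and stop on an object; the grip force is fixed at half the most. Time passes only in rows, so rows that do not move let the fingers close. It prints the time, the measured TCP pose, the force, the opening and the grip force at its end. A shift or turn number past 1, either way, is cut back to 1. Input that does not fit is refused with a message, and nothing moves.
- probe_bus.sense(): the state, without advancing time (a new reading comes with each control period).
- vision.capture(name): name is "side" or "top"; returns the picture (480x640x3 uint8, red, green, blue); there is no depth.
- vision.camera_info(name): a dict with "intrinsics" (3x3 intrinsics, pixels), "R" (3x3) and "t" (3): a world point X has camera coordinates R X + t. Camera axes: x right, y down, z forward; pixel columns grow to the right and rows downward; lengths in m; the calibration is good to about 2 mm. A picture is of the moment at which its call begins. camera_info takes no time and is no camera call.
- arm.finish_job(): hands the job in; it is judged then, once.
The state is a dict: "time_s": time; "joints": joint angles; "qvel": joint speeds; "effort": joint torques, N m; "eef_pos": TCP position; "tool_rot": TCP orientation; "wrist_force": force on the tool from outside, world axes, zero at the start; "wrist_torque": the same for the moment, N m; "gripper_width": opening from 0.0 (shut) to 1.0 (fully open); "gripper_force": force on a finger pad.
Only numpy, scipy, OpenCV 4.12 (cv2) and the standard library are available. Lean on these libraries where they do the work, as an engineer would, in place of code of your own. Each camera call takes 0.05 s, during which the arm holds its last target. There are 200 camera calls.

### The job

Hang the sandalwood scent bar on the stand to air the room: lift it off the cork yoga block, push the steel eye on its top in through the sprung gate of the snap hook under the stand's arm, and let the eye down into the hook's bow so that the gate springs shut again. Push with the eye, not with the fingers, let go so that the bar hangs upright and still, and leave the other ornaments standing where they are.

Things in the scene. Friction and masses are not known exactly. Their poses are not given: they have to be found in the camera images.
- scent_bar: Loose slotted sandalwood bar, 18 mm thick (x), 180 long (y), 56 high (z), about 0.16 kg, standing on its long underside on the cork block; the same either way round. Origin: centre of its underside. A steel eye stands in the middle of its top. Grip it across the 18 mm along its top edge; 70 mm from the middle leaves the gripper room beside eye and hook.
- eye (a point): Wire centre at the top of the eye: an arch of 5 mm wire in the bar's y-z plane, legs 27 mm apart centre to centre, half-round top, opening 22 mm wide and 37 mm high. The point is on the bar's axis, 96 mm above its underside, 40 mm above its wood; axes as the bar's.
- cork_block: Cork yoga block lying flat, fixed, 150 mm (x) x 230 mm (y) x 75 mm high; origin at the centre of its underside. The bar stands on its top.
- stand: Fixed stand, origin on the surface straight below its hook. Wooden base 12 mm high, x -55 to 55, y -70 to 175 mm; 12 mm steel column at y = 150; level 12 mm arm from it at height 265, ending over the hook (nothing of it at y below -10). A rigid steel snap hook hangs there in the plane y = 0, its gate on the -x side: push the eye in along +x, the bar's length along the stand's y.
- hook_seat (a point): Bar centre at the lowest point of the hook's bottom bow (7 mm steel bar), x = y = 0 of the stand, 165 mm above the surface; axes as the stand's. From here: bow's underside z = -3.5 mm, spine's inner face x = 13.5, top of the hook z = 78. An eye wire lowered in at x = -6 to 8 comes to hang with its centre at about z = 6.
- hook_nose (a point): Top of the hook's nose, where the gate shuts: from the seat x = -15.5 mm, z = 18.5 mm. The eye's wire centre passes over it at 6 to 14 mm above this point; once 10 mm or more past it (towards +x) it can be lowered into the bow and the gate shuts above it. Axes as the stand's.
- snap_gate (a joint): Angle of the sprung gate (6 mm rod from the nose up to its hinge 40 mm higher), rad: 0 shut, up to 0.75 as it is pushed inwards (stand's +x); it springs shut by itself. About 1 N near its free end starts it, about 2.5 N holds it at 0.6.
- dispenser: Bystander: empty stainless steel pump dispenser, 66 mm in diameter, 175 mm tall, loose; origin at the centre of its underside.
- cat: Bystander: pale ceramic seated cat, about 75 mm wide, 100 mm tall, loose; origin at the centre of its underside.
- ball: Bystander: hard silicone massage ball, 64 mm in diameter, loose; origin at its lowest point, on the surface.

How it is judged:
On the way, in this order (a step that is already met when the one before it is completed fails the run):
1. the bar is lifted clear of the cork block (height (world z) of scent_bar above 0.085 m and contact force between scent_bar and cork_block below 0.05 N and contact force between scent_bar and the fingers above 0.5 N), for 0.1 s.
2. the eye presses the gate open, the fingers keeping off the hook (value of joint snap_gate above 0.3 rad and contact force between scent_bar and stand above 0.2 N and contact force between the fingers and stand below 0.1 N), for 0.05 s.
3. the eye is inside the hook's bow and the gate has sprung shut (x of eye in the frame of hook_seat between -0.01 and 0.0125 m and y of eye in the frame of hook_seat between -0.01 and 0.01 m and z of eye in the frame of hook_seat between 0 and 0.018 m and value of joint snap_gate below 0.06 rad), for 0.1 s.
At the end, for the whole second after the job is handed in: The bar's eye hangs in the hook's bottom bow behind the shut gate (eye within -10 to 12.5 mm along and 10 mm across the hook of its seat, 0 to 18 mm above it; gate under 0.06 rad), the bar upright within 0.2 rad and still (under 0.04 m/s and 0.5 rad/s), released (all of step 3 and angle between scent_bar's own z axis and vertical below 0.2 rad and linear speed of scent_bar below 0.04 m/s and angular speed of scent_bar below 0.5 rad/s); the robot touches nothing.
It fails at once if the dispenser is tipped over or moved by more than 20 mm (distance of dispenser from where it was at the start of the episode above 0.02 m or angle between dispenser's own z axis and vertical above 0.4 rad).
It fails at once if the cat is tipped over or moved by more than 20 mm (distance of cat from where it was at the start of the episode above 0.02 m or angle between cat's own z axis and vertical above 0.4 rad).
It fails at once if the massage ball is tipped over or moved by more than 20 mm (distance of ball from where it was at the start of the episode above 0.02 m or angle between ball's own z axis and vertical above 0.4 rad).
It also fails if it takes over 54 s, if anything falls off the work surface, if the arm or the gripper's body presses on something with over 40 N, if the wrist force passes 120 N, or if a joint passes its speed limit or range.

## Working session

There is one attempt and no reset: what is moved stays moved. The work goes in short steps, Python scripts to look and compute and a shell command to move; the robot and the scene stay as the last step left them, time stands still between calls to the robot, and variables do not carry over. Pictures are saved under pics/ and viewed, at most 12 in all, crops included, and the job is handed in when it is done.

```bash
ls; mkdir -p pics
python3 - <<'E'
from cell import arm, vision, probe_bus
import cv2
for n in("side","top"):
    cv2.imwrite(f"pics/{n}0.png",vision.capture(n)[:,:,::-1]); c=vision.camera_info(n); print(n,c, -c["R"].T@c["t"])
s=probe_bus.sense();print(s["eef_pos"],s["tool_rot"],s["time_s"],s["gripper_width"])
E
```

```text
cell.py
jog.py
pics
side {'intrinsics': array([[507.27582305,   0.        , 319.75102664],
       [  0.        , 507.27582305, 241.19461932],
       [  0.        ,   0.        ,   1.        ]]), 'R': array([[ 0.97753804, -0.20977609, -0.02033177],
       [-0.12497322, -0.49926488, -0.85738922],
       [ 0.16970882,  0.8406715 , -0.5142668 ]]), 't': array([-0.61992057,  0.15134497,  1.52220959])} [ 0.36657762 -1.33416151  0.89997933]
top {'intrinsics': array([[537.16803873,   0.        , 313.83861733],
       [  0.        , 537.16803873, 243.34157437],
       [  0.        ,   0.        ,   1.        ]]), 'R': array([[ 0.01628617, -0.99978323, -0.0129713 ],
       [-0.9928912 , -0.01464137, -0.11812149],
       [ 0.11790596,  0.01480284, -0.99291443]]), 't': array([-0.07593499,  0.62227913,  1.33511975])} [ 0.46167358 -0.08657107  1.39817922]
[ 0.24933792 -0.51753274  0.23043351] [-3.06119106e+00 -6.98699277e-01  2.40144100e-06] 0.1 0.9984244748367551
```

View pics/side0.png

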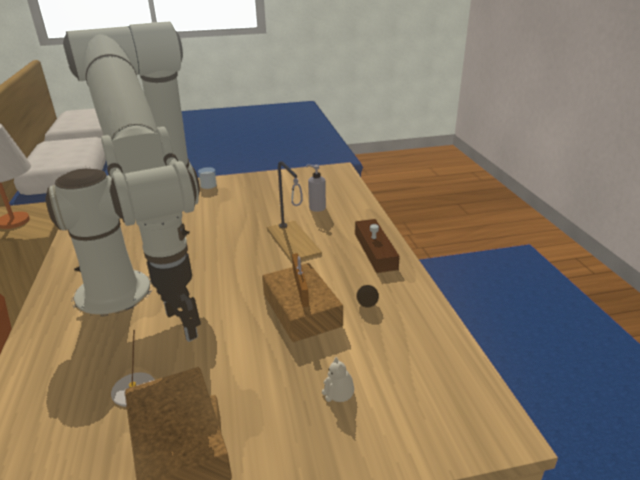

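View pics/top0.png

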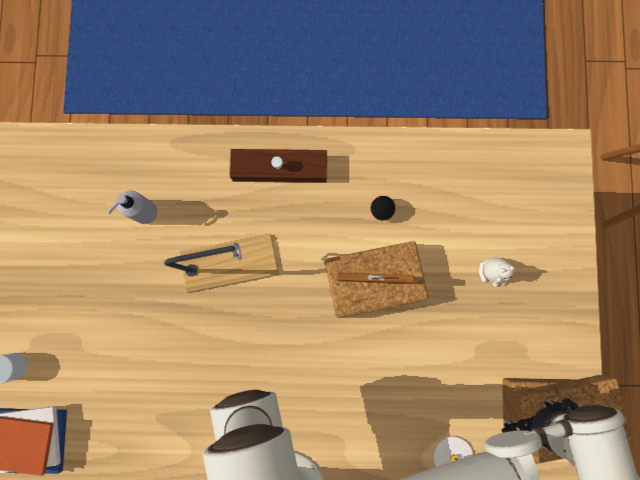

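The side view shows the bar on the block at about (297,268), the hook at (297,192) and the stand base at (293,242). The top view shows the bar from (338,278) to (415,279), with the eye at (376,278), and the stand arm from (190,268) to (237,252). I'll zoom in on these.

Run:
```python
import cv2,numpy as np
t=cv2.imread("pics/top0.png");s=cv2.imread("pics/side0.png")
def c(i,x,y):
    return cv2.resize(i[y:y+75,x:x+100],(400,300),interpolation=cv2.INTER_CUBIC)
cv2.imwrite("pics/z0.png",np.vstack([np.hstack([c(t,325,240),c(t,180,230)]),np.hstack([c(s,250,240),c(s,250,155)])]))
```

```text
(no output)
```

View pics/z0.png

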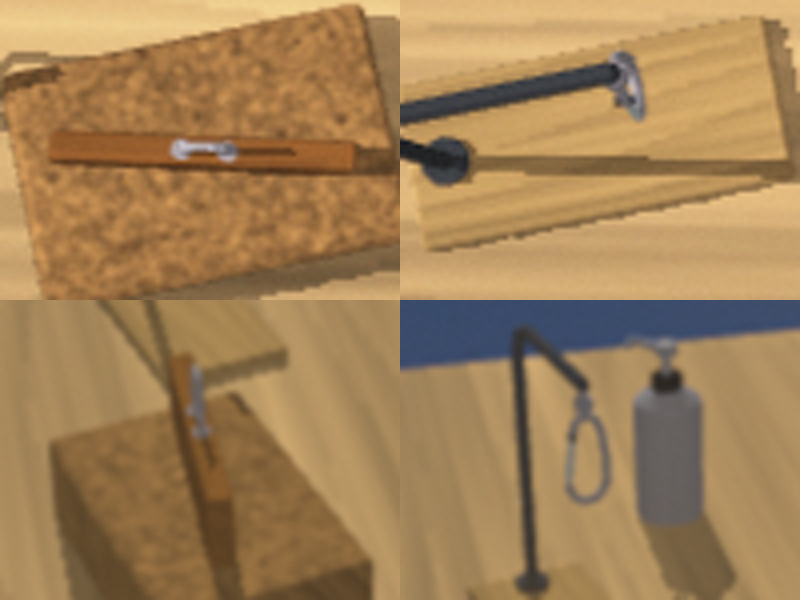

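```bash
cat > h.py <<'E'
import numpy as np,cv2
from cell import arm, vision, probe_bus
def ray(n,p,z):
    c=vision.camera_info(n);o=-c["R"].T@c["t"]
    d=c["R"].T@np.linalg.inv(c["intrinsics"])@[p[0],p[1],1.]
    return o+d*(z-o[2])/d[2]
def proj(n,X):
    c=vision.camera_info(n);q=c["intrinsics"]@(c["R"]@np.asarray(X)+c["t"]);return q[:2]/q[2]
def tri(pt,ps):
    A=[];b=[]
    for n,p in(("top",pt),("side",ps)):
        c=vision.camera_info(n);o=-c["R"].T@c["t"];d=c["R"].T@np.linalg.inv(c["intrinsics"])@[p[0],p[1],1.];d/=np.linalg.norm(d)
        P=np.eye(3)-np.outer(d,d);A.append(P);b.append(P@o)
    X=np.linalg.solve(A[0]+A[1],b[0]+b[1]);return X
E
python3 - <<'E'
from h import *
np.set_printoptions(precision=4,suppress=True)
t=cv2.imread("pics/top0.png");hsv=cv2.cvtColor(t,cv2.COLOR_BGR2HSV)
sub=t[255:300,325:430].astype(int)
b,g,r=[sub[:,:,i] for i in range(3)]
m=((r-b>70)&(r<200)&(r-g>55)).astype(np.uint8)
n,l,st,_=cv2.connectedComponentsWithStats(m);k=1+st[1:,4].argmax();print(st[k])
pts=np.argwhere(l==k)[:,::-1]+[325,255]
rc=cv2.minAreaRect(pts.astype(np.float32));print(rc)
bx=[ray("top",p,.131) for p in cv2.boxPoints(rc)];print(np.array(bx))
print("ctr",ray("top",rc[0],.131))
eye=(325+205/4,240+150/4)
print("eye feet-ish",eye,ray("top",eye,.165), "side eye top",tri((325+205/4,240+148/4),(250+198/4,240+65/4)))
C={k:ray("top",p,.012) for k,p in dict(ur=(270,234.2),lr=(276.2,270),ll=(187,292),col=(191.2,270)).items()};print(C)
print(np.linalg.norm(C["ur"]-C["lr"]),np.linalg.norm(C["ll"]-C["lr"]))
print("armend",ray("top",(233,248.7),.265))
print("hook bottom side",ray("side",(297.5,204.5),.1615),"hooktop side",ray("side",(296,182-2),.25))
print("hook tri bottom",tri((180+240/4,230+110/4),(297.5,204.5)))
for nm,z,p in(("ball",.032,(383,208)),("cat",.05,(496,271)),("disp",.175,(125,201))):print(nm,ray("top",p,z))
E
```

```text
[ 12  18  33   8 146]
((353.0831298828125, 276.50347900390625), (32.097145080566406, 6.161320209503174), 2.385944366455078)
[[ 0.5286 -0.1234  0.131 ]
 [ 0.5431 -0.1239  0.131 ]
 [ 0.5411 -0.1994  0.131 ]
 [ 0.5266 -0.1989  0.131 ]]
ctr [ 0.5348 -0.1614  0.131 ]
eye feet-ish (376.25, 277.5) [ 0.5314 -0.2125  0.165 ] side eye top [ 0.5347 -0.2118  0.1749]
{'ur': array([0.6486, 0.0488, 0.012 ]), 'lr': array([0.5554, 0.0303, 0.012 ]), 'll': array([0.4951, 0.2592, 0.012 ]), 'col': array([0.552 , 0.2508, 0.012 ])}
0.09497775888674848 0.23668202511345138
armend [0.5822 0.102  0.265 ]
hook bottom side [0.5889 0.1154 0.1615] hooktop side [0.587 0.11  0.25 ]
hook tri bottom [0.5794 0.1004 0.1691]
ball [ 0.7182 -0.243   0.032 ]
cat [ 0.5588 -0.5232  0.05  ]
disp [0.6996 0.3725 0.175 ]
```

Run:
```python
from h import *
from scipy.spatial.transform import Rotation as R
np.set_printoptions(precision=4,suppress=True)
t=cv2.imread("pics/top0.png");s=cv2.imread("pics/side0.png")
# arm (dark) in top
g=t.max(2); m=(g<75).astype(np.uint8); m[:240]=0;m[262:]=0;m[:,:183]=0;m[:,245:]=0
ys,xs=np.nonzero(m);sel=(xs>186)&(xs<232)
vx,vy,x0,y0=cv2.fitLine(np.c_[xs,ys][sel].astype(np.float32),cv2.DIST_HUBER,0,.01,.01).ravel()
print("arm px xmax",xs.max(), vx,vy)
f=lambda x:(x,y0+(x-x0)*vy/vx)
a,b=ray("top",f(187),.265),ray("top",f(xs[sel].max()+.5),.265); d=(a-b)[:2];print("arm",a,b,"yaw",np.arctan2(-d[0],d[1]))
# bar: column-wise edges
for x in(341,346,351,356,361,366,386,391,396,401,406,411):
    print(x,[tuple(t[y,x][::-1]) for y in range(272,285)] if x in(346,401) else "", end="\n" if x in(346,401) else " ")
print("mat",R.from_rotvec(probe_bus.sense()["tool_rot"]).as_matrix())
def e(i,x,y,w,h,k):return cv2.resize(i[y:y+h,x:x+w],(w*k,h*k),interpolation=cv2.INTER_CUBIC)
A=e(t,182,225,100,75,8); cv2.imwrite("pics/z1.png",A)
cv2.imwrite("pics/z2.png",np.hstack([e(s,275,160,40,60,10),e(s,275,240,40,60,10)]))
```

```text
arm px xmax 234 0.9805306 -0.19636616
arm [0.5639 0.1994 0.265 ] [0.5843 0.1053 0.265 ] yaw 0.21403274673327286
341  346 [(np.uint8(162), np.uint8(111), np.uint8(64)), (np.uint8(135), np.uint8(82), np.uint8(40)), (np.uint8(147), np.uint8(90), np.uint8(44)), (np.uint8(145), np.uint8(87), np.uint8(42)), (np.uint8(145), np.uint8(87), np.uint8(42)), (np.uint8(146), np.uint8(90), np.uint8(43)), (np.uint8(156), np.uint8(96), np.uint8(45)), (np.uint8(148), np.uint8(92), np.uint8(43)), (np.uint8(97), np.uint8(58), np.uint8(30)), (np.uint8(121), np.uint8(80), np.uint8(45)), (np.uint8(153), np.uint8(109), np.uint8(62)), (np.uint8(142), np.uint8(99), np.uint8(58)), (np.uint8(146), np.uint8(105), np.uint8(59))]
351  356  361  366  386  391  396  401 [(np.uint8(145), np.uint8(104), np.uint8(60)), (np.uint8(155), np.uint8(111), np.uint8(64)), (np.uint8(160), np.uint8(114), np.uint8(62)), (np.uint8(145), np.uint8(89), np.uint8(44)), (np.uint8(163), np.uint8(103), np.uint8(51)), (np.uint8(160), np.uint8(96), np.uint8(47)), (np.uint8(158), np.uint8(98), np.uint8(47)), (np.uint8(155), np.uint8(96), np.uint8(48)), (np.uint8(143), np.uint8(89), np.uint8(42)), (np.uint8(136), np.uint8(82), np.uint8(41)), (np.uint8(94), np.uint8(57), np.uint8(26)), (np.uint8(93), np.uint8(60), np.uint8(33)), (np.uint8(161), np.uint8(114), np.uint8(68))]
406  411  mat [[ 0.901   0.4339 -0.0004]
 [ 0.4339 -0.901   0.0016]
 [ 0.0004 -0.0016 -1.    ]]
```

View pics/z1.png

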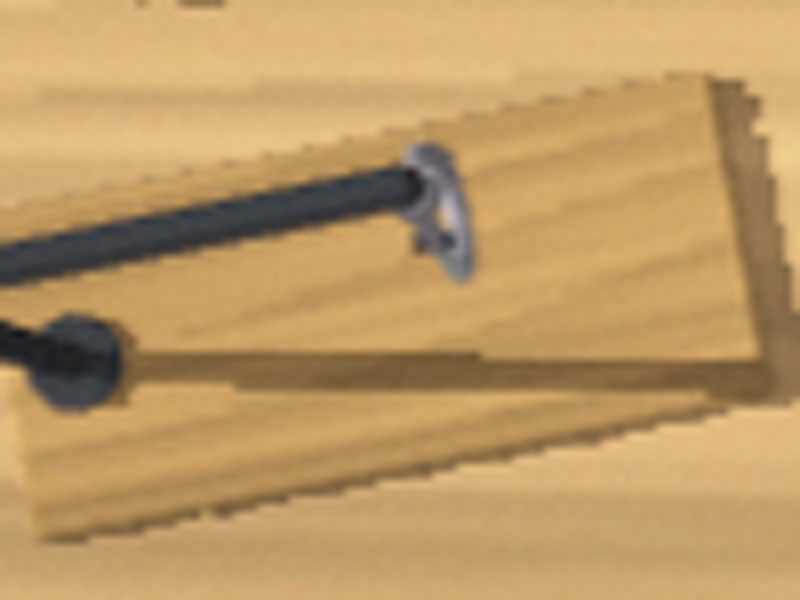

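View pics/z2.png

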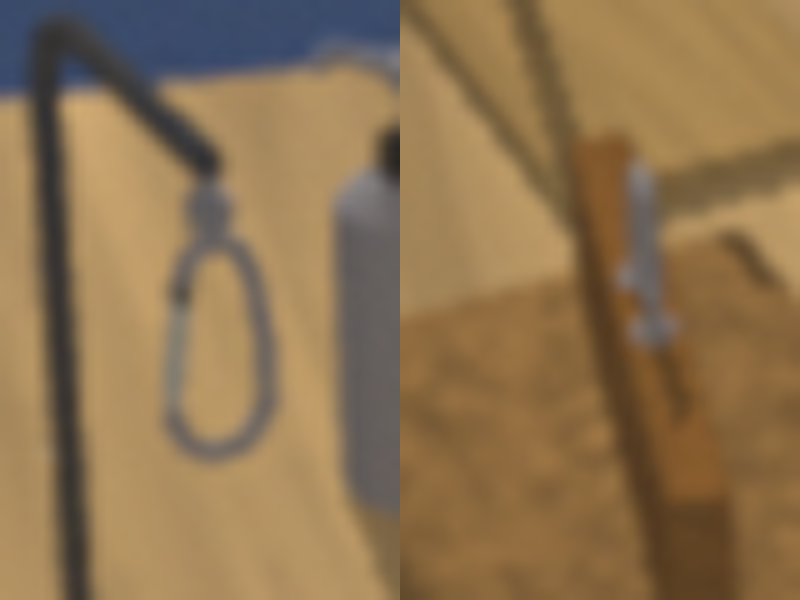

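Run:
```python
from h import *
from scipy.optimize import least_squares
np.set_printoptions(precision=4,suppress=True)
def z1(x,y):return np.array([182+x/8-.44,225+y/8-.44])
P=[("top",(55,-70,12),z1(710,75)),("top",(-55,-70,12),z1(768,391)),("top",(-55,175,12),z1(40,540)),("top",(0,150,16),z1(75,362)),
("top",(0,-10,265),z1(417,186)),("top",(0,100,265),None),("side",(0,0,165),(295.75,204.75)),("side",(0,-10,262),(275+21-.45,160+17-.45)),("side",(0,150,265),(279.6,162.9)),("side",(0,0,243),(275+20.8-.45,160+18.5-.45))]
P=[p for p in P if p[2] is not None]
def W(v,q):
    c,s=np.cos(v[2]),np.sin(v[2]);q=np.array(q)/1000;return [v[0]+c*q[0]-s*q[1],v[1]+s*q[0]+c*q[1],q[2]]
f=lambda v:np.ravel([proj(n,W(v,q))-p for n,q,p in P])
r=least_squares(f,[.582,.104,.2],loss="soft_l1",x_scale=[.01,.01,.1]);print(r.x);print(f(r.x).reshape(-1,2))
print("seat",W(r.x,(0,0,165)),"nose",W(r.x,(-15.5,0,183.5)),"grip",W(r.x,(0,-70,130)))
for p in((301.4,289),(307.4,288.7),(292,253.5),(297.4,253)):print("bar",ray("side",p,.131))
for p in((337.3,272.6),(413.4,275.4),(337.3,279.6),(413.4,282)):print("bart",ray("top",p,.131))
```

```text
[0.5832 0.1058 0.2045]
[[-0.1547 -0.7611]
 [ 0.1514  1.1671]
 [-2.2208  0.3869]
 [-0.8358 -0.2111]
 [ 2.1777 -0.4837]
 [ 0.4846  0.2899]
 [ 0.4868  1.743 ]
 [-1.2085 -2.9755]
 [-0.218   4.6737]]
seat [np.float64(0.5832262686666203), np.float64(0.10580719869135745), np.float64(0.165)] nose [np.float64(0.568049242674535), np.float64(0.10265951985838112), np.float64(0.1835)] grip [np.float64(0.5974415924284489), np.float64(0.037265790985165775), np.float64(0.13)]
bar [ 0.5252 -0.2975  0.131 ]
bar [ 0.5403 -0.2999  0.131 ]
bar [ 0.5296 -0.1244  0.131 ]
bar [ 0.545  -0.1255  0.131 ]
bart [ 0.5435 -0.1242  0.131 ]
bart [ 0.5396 -0.3032  0.131 ]
bart [ 0.527  -0.1243  0.131 ]
bart [ 0.5241 -0.3031  0.131 ]
```

The stand fit and the two bar measurements agree to about 2 mm: bar centre (0.534,-0.213), yaw -0.022; stand (0.583,0.106), yaw 0.20. Next I move above the grasp.

The manual's scale: shifts go in shares of 0.8 m and turns go in shares of pi rad. Converting my numbers, 0.3574 m / 0.8 = 0.4468, -0.0882 m / 0.8 = -0.1103, -1.1 rad / 3.1416 = -0.3501.

```bash
python3 jog.py '[[[0.0625,-0.015,0],-0.0446,1],[[0.1188,-0.03,0],-0.0891,1],[[0.175,-0.045,0],-0.1337,1],[[0.2313,-0.0588,0],-0.1783,1],[[0.2875,-0.0725,0],-0.2228,1],[[0.3438,-0.085,0],-0.2674,1],[[0.4,-0.0988,0],-0.3119,1],[[0.4468,-0.1103,0],-0.3501,1],[[0.4468,-0.1103,0],-0.3501,1],[[0.4468,-0.1103,0],-0.3501,1],[[0.4468,-0.1103,0],-0.3501,1]]'
python3 - <<'E'
from h import *
from scipy.spatial.transform import Rotation as R
np.set_printoptions(precision=4,suppress=True)
s=probe_bus.sense();print(s["eef_pos"],s["joints"],s["wrist_force"]);print(R.from_rotvec(s["tool_rot"]).as_matrix())
E
```

```text
time_s: 1.2
eef_pos: [0.5323, -0.2842, 0.2309]
tool_rot: [-2.247, -2.194, 0.001]
wrist_force: [0.6, -0.4, -1.5]
gripper_width: 1.0
gripper_force: 0.0
[ 0.5323 -0.2842  0.2309] [-0.6901  0.2322  1.513  -0.0005  1.3973 -0.6662] [ 0.5936 -0.3586 -1.4733]
[[ 0.0238  0.9997 -0.001 ]
 [ 0.9997 -0.0238  0.0002]
 [ 0.0002 -0.001  -1.    ]]
```

To row units: 0.131 m / 0.8 = 0.1638, 0.001 m / 0.8 = 0.0013.

```bash
python3 jog.py '[[[0.0013,0.0013,0.0563],0,1],[[0.0013,0.0013,0.1063],0,1],[[0.0013,0.0013,0.1438],0,1],[[0.0013,0.0013,0.1625],0,1],[[0.0013,0.0013,0.1638],0,1],[[0.0013,0.0013,0.1638],0,1],[[0.0013,0.0013,0.1638],0,0.5],[[0.0013,0.0013,0.1638],0,0.2],[[0.0013,0.0013,0.1638],0,0],[[0.0013,0.0013,0.1638],0,0],[[0.0013,0.0013,0.1638],0,0],[[0.0013,0.0013,0.1638],0,0]]'; python3 jog.py '[[[0,0,0],0,0],[[0,0,0],0,0],[[0,0,0],0,0],[[0,0,0],0,0]]'
```

```text
time_s: 2.4
eef_pos: [0.5345, -0.2828, 0.1008]
tool_rot: [2.245, 2.196, 0.0]
wrist_force: [-0.7, -0.2, 2.5]
gripper_width: 0.2
gripper_force: 59.1
time_s: 2.8
eef_pos: [0.5345, -0.2828, 0.1008]
tool_rot: [2.245, 2.196, 0.0]
wrist_force: [-0.4, 0.9, 4.1]
gripper_width: 0.205
gripper_force: 59.3
```

To row units: -0.04 m / 0.8 = -0.05, -0.03 m / 0.8 = -0.0375.

```bash
python3 jog.py '[[[0,0,-0.0125],0,0],[[0,0,-0.0375],0,0],[[0,0,-0.05],0,0],[[0,0,-0.05],0,0],[[0,0,-0.05],0,0],[[0,0,-0.05],0,0]]'
python3 - <<'E'
from h import *
t=vision.capture("top")[:,:,::-1];s=vision.capture("side")[:,:,::-1]
cv2.imwrite("pics/t1.png",t);cv2.imwrite("pics/s1.png",s)
def e(i,x,y,w,h,k):return cv2.resize(i[y:y+h,x:x+w],(w*k,h*k),interpolation=cv2.INTER_CUBIC)
cv2.imwrite("pics/z3.png",np.hstack([e(t,330,225,66,100,6),e(s,260,205,66,100,6)]))
E
```

```text
time_s: 3.4
eef_pos: [0.5336, -0.2821, 0.1391]
tool_rot: [-2.244, -2.195, 0.0]
wrist_force: [-0.9, -0.8, -1.7]
gripper_width: 0.197
gripper_force: 58.7
```

View pics/z3.png

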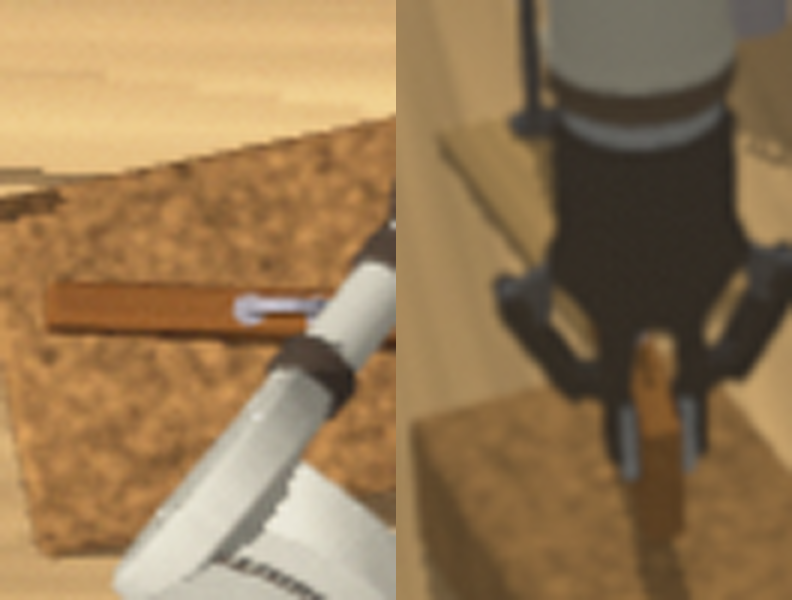

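Run:
```python
from h import *
np.set_printoptions(precision=4,suppress=True)
print(ray("top",(337.3,275.5),.169),ray("top",(370.75,275.9),.195),ray("top",(337.3,272),.169),ray("top",(337.3,279.8),.169))
```

```text
[ 0.5344 -0.1231  0.169 ] [ 0.5331 -0.1971  0.195 ] [ 0.5424 -0.123   0.169 ] [ 0.5245 -0.1232  0.169 ]
```

To row units: 0.3081 m / 0.8 = 0.3851, -0.0019 m / 0.8 = -0.0024, -0.2266 rad / 3.1416 = -0.0721.

```bash
python3 jog.py '[[[0.0375,0,0],0,0],[[0.0875,0,0],-0.0095,0],[[0.1375,-0.0013,0],-0.0191,0],[[0.1875,-0.0013,0],-0.0286,0],[[0.2375,-0.0013,0],-0.0382,0],[[0.2875,-0.0025,0],-0.0477,0],[[0.3313,-0.0025,0],-0.0573,0],[[0.3625,-0.0025,0],-0.0668,0],[[0.3851,-0.0024,0],-0.0721,0],[[0.3851,-0.0024,0.01],-0.0721,0],[[0.3851,-0.0024,0.0198],-0.0721,0],[[0.3851,-0.0024,0.0198],-0.0721,0]]'; python3 jog.py '[[[0,0,0],0,0],[[0,0,0],0,0]]'
python3 - <<'E'
from h import *
t=vision.capture("top")[:,:,::-1];s=vision.capture("side")[:,:,::-1]
cv2.imwrite("pics/t2.png",t);cv2.imwrite("pics/s2.png",s)
def e(i,x,y,w,h,k):return cv2.resize(i[y:y+h,x:x+w],(w*k,h*k),interpolation=cv2.INTER_CUBIC)
cv2.imwrite("pics/z4.png",np.hstack([e(t,190,225,80,100,5),e(s,250,150,80,100,5)]))
print(probe_bus.sense()["eef_pos"],probe_bus.sense()["joints"])
E
```

```text
time_s: 4.7
eef_pos: [0.5377, 0.0249, 0.1224]
tool_rot: [-1.982, -2.433, 0.003]
wrist_force: [-0.3, -0.2, -1.9]
gripper_width: 0.2
gripper_force: 58.7
time_s: 4.9
eef_pos: [0.5393, 0.0247, 0.1246]
tool_rot: [1.984, 2.435, 0.0]
wrist_force: [0.3, 0.6, -1.9]
gripper_width: 0.203
gripper_force: 58.7
[0.53937409 0.02499184 0.12480003] [-1.77600083e-01  1.76109775e-01  1.79786770e+00 -3.97715843e-05
  1.16703672e+00 -3.81395545e-01]
```

View pics/z4.png

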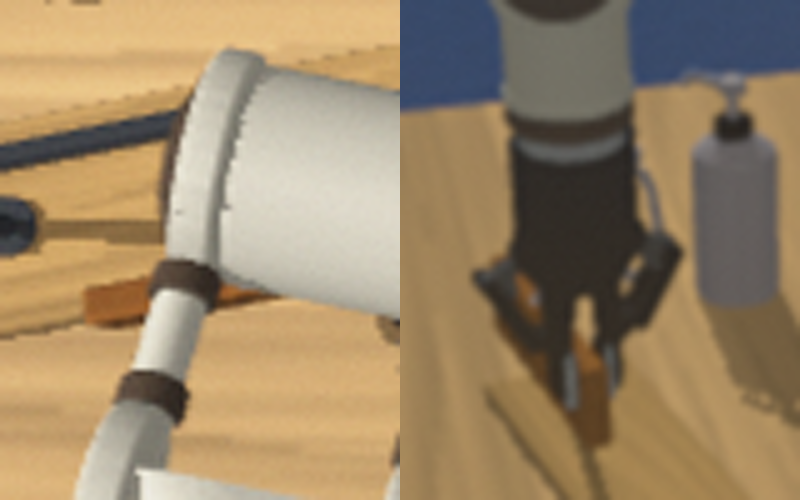

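Run:
```python
from h import *
np.set_printoptions(precision=4,suppress=True)
for z in (.125,.2,.25,.3,.35,.4): print(z,proj("side",(.539,.025,z)),proj("top",(.539,.025,z)))
u=np.array([-.203,.979]);e=np.array([.5393,.0249])+.069*u;print("eye pred",e,proj("side",(*e,.195)),proj("side",(*e,.172)))
for z in(.3,.35,.4,.45):print(ray("top",(224,262),z))
s=cv2.imread("pics/s2.png");b=s[195:225,265:285];print(b.min(2)[5:25,5:18])
```

```text
0.125 [287.1863 229.6722] [274.3291 273.6689]
0.2 [285.8614 208.0876] [271.4429 271.586 ]
0.25 [284.9404 193.0836] [269.3112 270.0477]
0.3 [283.9874 177.5585] [266.9873 268.3706]
0.35 [283.0008 161.4845] [264.444  266.5352]
0.4 [281.9786 144.832 ] [261.6486 264.5179]
eye pred [0.5253 0.0925] [278.3127 200.4378] [278.7671 206.9887]
[0.5507 0.1138 0.3   ]
[0.5467 0.1047 0.35  ]
[0.5426 0.0955 0.4   ]
[0.5386 0.0864 0.45  ]
[[77 62 46 40 38 37 38 37 38 38 37 37 38]
 [62 57 49 40 37 38 37 37 37 37 37 38 37]
 [65 65 55 42 37 37 38 38 38 37 39 39 39]
 [66 62 54 44 40 37 37 38 37 39 37 38 37]
 [59 56 54 49 42 38 38 36 38 37 38 37 39]
 [55 55 54 50 45 39 37 38 37 39 39 37 37]
 [52 56 55 50 45 42 40 39 37 37 37 36 36]
 [48 54 56 51 47 46 48 47 42 37 37 37 37]
 [44 48 54 50 44 49 62 62 47 37 36 37 38]
 [38 44 47 45 41 57 82 75 51 38 36 38 38]
 [37 38 39 38 38 56 85 74 49 36 37 37 37]
 [37 37 38 37 35 43 55 53 40 37 37 38 38]
 [39 36 37 38 37 36 37 37 37 36 36 37 35]
 [37 36 37 36 37 36 36 35 37 36 36 35 37]
 [35 36 38 38 38 37 37 39 39 37 37 37 38]
 [38 35 37 38 37 38 38 41 41 38 35 36 36]
 [47 36 35 36 37 36 39 40 42 39 36 37 36]
 [62 43 35 37 38 37 37 39 40 37 36 39 37]
 [79 60 42 35 36 38 37 36 37 36 37 37 35]
 [90 80 58 41 35 35 38 37 37 37 36 38 37]]
```

View pics/s2.png

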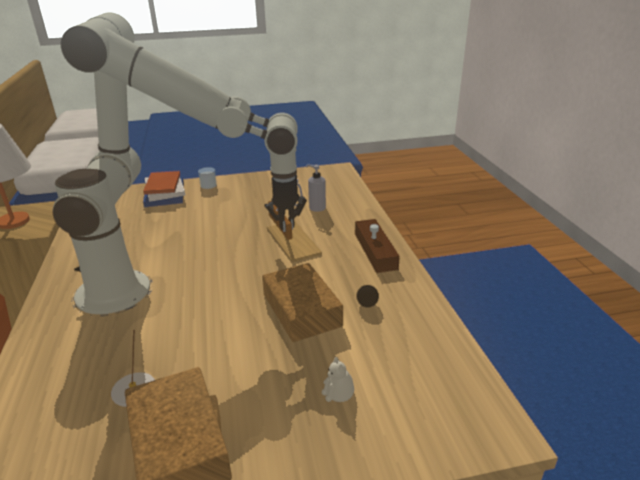

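The picture shows the gripper beside the stand, holding the bar clear of the hook, with a sliver of steel at (276.5,209.5) next to the fingers. The tool column is clear of the stand's arm. I'll approach the gate and then push.

To row units: 0.034 m / 0.8 = 0.0425, 0.024 m / 0.8 = 0.03.

```bash
python3 jog.py '[[[0.0013,0.015,0.0019],0,0],[[0.0013,0.03,0.0019],0,0],[[0.0013,0.0425,0.0019],0,0],[[0.0013,0.0425,0.0019],0,0],[[0.0013,0.0425,0.0019],0,0]]'; python3 jog.py '[[[0,0.005,0],0,0],[[0,0.01,0],0,0],[[0,0.0138,0],0,0],[[0,0.0138,0],0,0],[[0,0.0138,0],0,0]]'
```

```text
time_s: 5.5
eef_pos: [0.5721, 0.0334, 0.123]
tool_rot: [-1.983, -2.437, 0.0]
wrist_force: [-0.3, 1.1, -0.8]
gripper_width: 0.195
gripper_force: 58.8
time_s: 6.0
eef_pos: [0.5826, 0.0357, 0.1227]
tool_rot: [-1.982, -2.436, 0.001]
wrist_force: [-0.8, -0.5, -2.5]
gripper_width: 0.204
gripper_force: 58.7
```

To row units: 0.013 m / 0.8 = 0.0163, 0.012 m / 0.8 = 0.015.

```bash
python3 jog.py '[[[0,0.005,0],0,0],[[0,0.01,0],0,0],[[0,0.015,0],0,0],[[0,0.0163,0],0,0]]'; for i in 1 2 3; do python3 jog.py '[[[0,0,0],0,0]]' | grep -E "eef|wrist"; done
python3 - <<'E'
from h import *
t=vision.capture("top")[:,:,::-1];s=vision.capture("side")[:,:,::-1]
cv2.imwrite("pics/t3.png",t);cv2.imwrite("pics/s3.png",s)
def e(i,x,y,w,h,k):return cv2.resize(i[y:y+h,x:x+w],(w*k,h*k),interpolation=cv2.INTER_CUBIC)
cv2.imwrite("pics/z5.png",np.hstack([e(t,190,225,66,80,6),e(s,260,160,66,80,6)]))
print(np.mean([vision.capture("side")[0,0,0]*0+probe_bus.sense()["wrist_force"] for _ in range(6)],0))
E
```

```text
time_s: 6.4
eef_pos: [0.5962, 0.0384, 0.1231]
tool_rot: [1.983, 2.437, 0.0]
wrist_force: [-2.5, -0.4, -1.1]
gripper_width: 0.203
gripper_force: 58.9
eef_pos: [0.5958, 0.0384, 0.123]
wrist_force: [-1.9, -0.7, -2.1]
eef_pos: [0.5956, 0.0383, 0.1229]
wrist_force: [-1.7, -0.4, -1.8]
eef_pos: [0.5955, 0.0383, 0.1229]
wrist_force: [-1.8, 0.2, -1.4]
[-2.22942743 -0.38011766 -2.10679619]
```

View pics/z5.png

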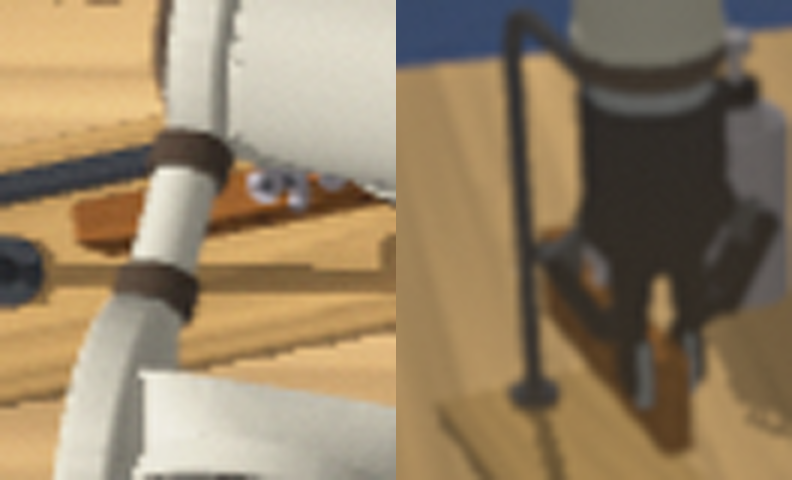

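The top view shows the eye's feet at crop (265,185) and (335,180), straddling the hook's nose at (295,190). The wrist reads about 2.2 N from the gate, so it is open and the eye is in. I lower it now.

To row units: 0.021 m / 0.8 = 0.0263, 0.019 m / 0.8 = 0.0238.

```bash
python3 jog.py '[[[0,0,0.005],0,0],[[0,0,0.01],0,0],[[0,0,0.015],0,0],[[0,0,0.02],0,0],[[0,0,0.0238],0,0],[[0,0,0.0263],0,0],[[0,0,0.0263],0,0],[[0,0,0.0263],0,0]]'; for i in 1 2 3; do python3 jog.py '[[[0,0,0],0,0]]' | grep -E "eef|wrist"; done
```

```text
time_s: 7.9
eef_pos: [0.5959, 0.0382, 0.1021]
tool_rot: [1.983, 2.436, 0.0]
wrist_force: [-0.6, 0.4, -1.8]
gripper_width: 0.201
gripper_force: 58.9
eef_pos: [0.5958, 0.0383, 0.1022]
wrist_force: [-0.7, 0.4, -1.1]
eef_pos: [0.5958, 0.0383, 0.1022]
wrist_force: [0.6, 0.8, -1.8]
eef_pos: [0.5957, 0.0383, 0.1021]
wrist_force: [0.8, -0.3, -1.6]
```

```bash
for i in 1; do python3 jog.py '[[[0,0,0.0013],0,0],[[0,0,0.0025],0,0],[[0,0,0.0025],0,0]]'; python3 jog.py '[[[0,0,0.0013],0,0],[[0,0,0.0013],0,0]]' ; python3 jog.py '[[[0,0,0.0013],0,0],[[0,0,0.0013],0,0]]'; done | grep -E "eef|wrist"
```

```text
eef_pos: [0.5963, 0.0384, 0.101]
wrist_force: [-1.5, 1.0, 4.5]
eef_pos: [0.5967, 0.0386, 0.1006]
wrist_force: [-1.1, 0.6, 7.9]
eef_pos: [0.597, 0.0387, 0.1003]
wrist_force: [-2.5, 1.7, 10.8]
```

To row units: -0.003 m / 0.8 = -0.0038, -0.002 m / 0.8 = -0.0025.

```bash
python3 jog.py '[[[0,0,-0.0025],0,0],[[0,0,-0.0038],0,0],[[0,0,-0.0038],0,0],[[0,0,-0.0038],0,0]]' ; python3 jog.py '[[[0,0,0],0,0.23],[[0,0,0],0,0.26],[[0,0,0],0,0.3],[[0,0,0],0,0.4],[[0,0,0],0,0.5],[[0,0,0],0,0.6],[[0,0,0],0,0.6],[[0,0,0],0,0.6],[[0,0,0],0,0.6]]'
python3 - <<'E'
from h import *
t=vision.capture("top")[:,:,::-1];s=vision.capture("side")[:,:,::-1]
cv2.imwrite("pics/s4.png",s)
def e(i,x,y,w,h,k):return cv2.resize(i[y:y+h,x:x+w],(w*k,h*k),interpolation=cv2.INTER_CUBIC)
cv2.imwrite("pics/z6.png",np.hstack([e(t,190,225,66,80,6),e(s,260,160,66,80,6)]))
E
```

```text
time_s: 9.3
eef_pos: [0.5961, 0.0382, 0.1012]
tool_rot: [1.983, 2.436, 0.001]
wrist_force: [1.1, -0.7, 1.8]
gripper_width: 0.202
gripper_force: 59.3
time_s: 10.2
eef_pos: [0.5957, 0.0383, 0.101]
tool_rot: [1.983, 2.437, 0.0]
wrist_force: [-0.5, -0.0, -0.2]
gripper_width: 0.602
gripper_force: 0.0
```

View pics/z6.png

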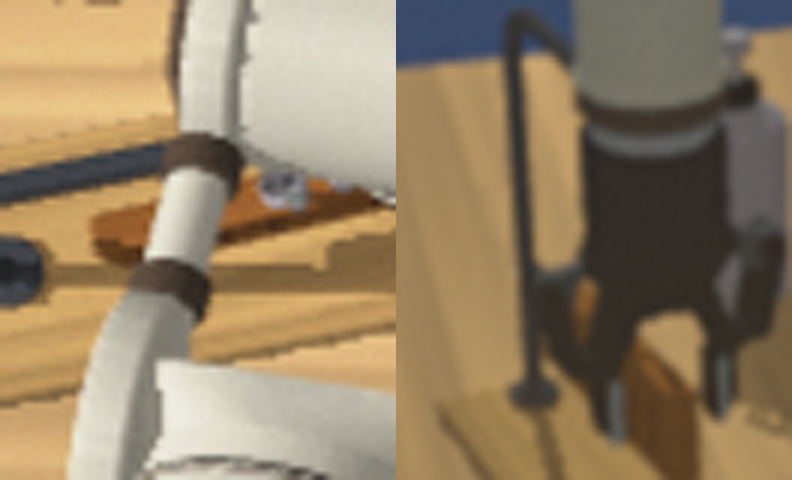

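The bar hangs in the hook between the open fingers. I withdraw along its length, then up.

To row units: -0.32 m / 0.8 = -0.4, -0.3 m / 0.8 = -0.375.

```bash
python3 jog.py '[[[-0.0125,0,0],0,0.6],[[-0.0375,0,0],0,0.6],[[-0.0625,0,0],0,0.6],[[-0.0938,0,0],0,0.6],[[-0.125,0,0],0,0.6],[[-0.175,0,-0.025],0,0.6],[[-0.225,0,-0.075],0,0.6],[[-0.275,0,-0.125],0,0.6],[[-0.325,0,-0.15],0,0.6],[[-0.375,0,-0.1625],0,0.6],[[-0.4,0,-0.1625],0,0.6],[[-0.4,0,-0.1625],0,0.6]]' | grep -E "time|eef|wrist"; python3 jog.py '[[[0,0,0],0,0.6],[[0,0,0],0,0.6],[[0,0,0],0,0.6],[[0,0,0],0,0.6],[[0,0,0],0,0.6],[[0,0,0],0,0.6],[[0,0,0],0,0.6],[[0,0,0],0,0.6],[[0,0,0],0,0.6],[[0,0,0],0,0.6],[[0,0,0],0,0.6],[[0,0,0],0,0.6]]' >/dev/null
python3 - <<'E'
from h import *
t=vision.capture("top")[:,:,::-1];s=vision.capture("side")[:,:,::-1]
for i in range(20): s2=vision.capture("side")[:,:,::-1]
d=cv2.absdiff(np.ascontiguousarray(s),np.ascontiguousarray(s2))[160:260,260:340];print("motion",d.max(),(d>25).sum())
def e(i,x,y,w,h,k):return cv2.resize(i[y:y+h,x:x+w],(w*k,h*k),interpolation=cv2.INTER_CUBIC)
cv2.imwrite("pics/z7.png",np.hstack([e(t,190,225,80,100,5),e(s2,255,155,80,100,5)]))
E
```

```text
time_s: 11.5
eef_pos: [0.6604, -0.2794, 0.2312]
wrist_force: [-0.6, -0.8, -1.1]
motion 8 0
```

View pics/z7.png

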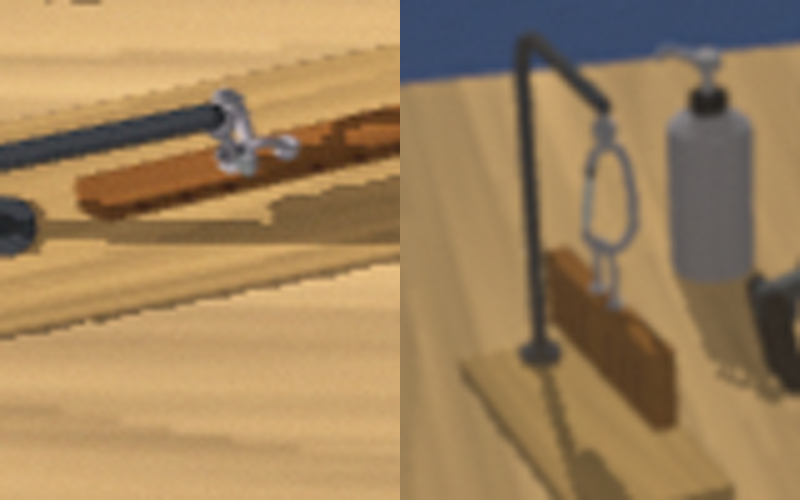

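The eye hangs in the bow below the shut gate. The bar is level and motionless, and the gripper is clear, so I hand in.

```bash
python3 -c "
from cell import arm, vision, probe_bus
print(arm.finish_job())"
```

```text
the job is handed in; nothing more can be done
None
```

The scent bar hangs by its eye in the hook's bow: the last pictures show the gate shut, the bar level and still, and the gripper well clear; the job is handed in, but no verdict came back.

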